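# Swing the pinned gusset onto its layout strip

## Robot

A 6-joint arm with a two-finger parallel gripper is mounted at the origin on the work surface. World frame = base frame: x ahead of the robot, y to its left, z up, the work surface at z = 0. Lengths are in mm, angles in rad, forces in N, time in s.
With the tool pointing down it reaches from about 350 to 775 mm from the base axis. Payload 7.3 kg.
Tool frame: the origin (TCP) lies midway between the tips of the shut fingers; the grasp point (between the pads) lies 19 mm behind it; z points along the fingers, y is the direction in which the jaws open and shut (so a half turn about z gives the same grasp; the last joint's range is limited). The gripper opens to 92 mm and grips with 3 to 60 N. Pads are 19 mm wide; open, the fingers measure 130 mm over their backs; the gripper's body (75 mm by 190 mm) begins 47 mm behind the grasp point.
Start: joints at [1.099, 0.342, 1.524, -0, 1.275, -0.146], TCP at [168.021, 497.407, 226.741] pointing down, gripper open.
Joint ranges: [-2.53, 2.53], [-0.77, 2.02], [0.04, 2.7], [-1, 4.14], [0.28, 2.66], [-3.11, 3.11]. Speed limits (rad/s): [2.57, 2.57, 3.14, 3.14, 3.14, 3.14].

## Interface

Orientations are given as a 3x3 rotation matrix whose columns are the frame's x, y, z axes.
In Python, from workcell import robot, imaging gives the robot as it stands.
- The arm moves only by the shell command python3 -m inch 'ROWS' [FORCE]. ROWS is JSON, a list of rows, each a list of 3 entries, a list of its own where there are three numbers: the shift along the world's x, y, z in mm, then the turn about the world's z in degrees, then the finger opening in mm, from 0 to 91.8. In form: [[[tx, ty, tz], turn, fingers], ...]. A call has 1 to 20 rows; each row is the pose to reach, as a shift and turn from the pose commanded when the call began; what a row does not reach only later rows make up. A row lasts 1/8 s, in which the tool goes at most 62.5 mm and 10.7 degrees, less where a joint would pass 70% of its speed; a pose out of reach is approached as far as the arm can. A call with a gripper value outside its range is refused whole. The fingers move at their own pace and stop on an object; FORCE is the grip in N (left out, the last holds). Time passes only in rows, so rows that repeat a pose let the fingers close. It gives the time, the measured TCP pose, the force and the opening at its end, in the units of the state.
- robot.get_obs(): the state, without advancing time (a new reading comes with each control period).
- imaging.read_camera(name): name is "scene" or "top"; returns the picture (420x560x3 uint8, red, green, blue); there is no depth.
- imaging.get_calibration(name): a dict with "fx", "fy", "cx", "cy" (pixels), "rvec" (rotation vector, rad) and "tvec" (3), from world to camera coordinates, as OpenCV has them. Camera axes: x right, y down, z forward; pixel columns grow to the right and rows downward; lengths in mm; the calibration is good to about 2 mm. A picture is of the moment at which its call begins. get_calibration takes no time and is no camera call.
- robot.job_done(): hands the job in, once; it reports no verdict.
The state is a dict: "clock": time; "joint_pos": joint angles; "qvel": joint speeds; "tau": joint torques, N m; "tool_pos": TCP position; "ee_rot": TCP orientation; "contact_force": force on the tool from outside, world axes, zero at the start; "moment": the same for the moment, N m; "grip_width": finger opening in mm.
Only numpy, scipy, OpenCV 4.12 (cv2) and the standard library are available. Lean on these libraries where they do the work, as an engineer would, in place of code of your own. Each camera call takes 0.05 s, during which the arm holds its last target.

## Task

Two steel plates lie on the welding table, each held by a headed pin at one end and swung away from a thin grey layout strip beside the pin. Push the tapered gusset near its free, narrow end so that it turns about its pin until its straight long edge lies along the edge of its own strip, neither short of it nor across it, to within ten degrees. Leave the rectangular plate as it is.

Things in the scene. Friction and masses are not known exactly. Their poses are not given: they have to be found in the camera images.
- gusset_jig: Jig of the tapered gusset, fixed to the table: a dark 4 mm base plate, a vertical headed pin (head 26 mm across, top 30 mm above the table) and a thin light grey layout strip (28 x 205 mm, top 7 mm above the table, so the gusset can pass over it). Origin on the pin's axis at table height, z up. The strip runs along y from -37 to 167 mm; its edge towards the gusset is at x = 27 mm.
- gusset (a joint): Heading of the tapered gusset about its pin, rad: 0 with its straight long edge along the strip's edge (no stop there), positive swung out, anticlockwise from above, to the jig's -x side. Stays where left; some 2 N at the narrow end turns it. Steel, 175 mm long, 12 mm thick, 8 to 20 mm above the table, 90 mm wide at the pin end, 30 at the free end. At 0 its straight edge is at jig x = 25 mm.
- gusset_corner (a point): Where to push: on the outer face of a 5 mm flange, 8 to 38 mm above the table, that stands along the gusset's slanting edge, 30 mm from the free end. At joint 0, in the jig's axes, that face runs straight from (-65, -30) to (-5, 145) mm and this point is at (-15, 115), 20 mm above the table; both turn with the gusset about the pin.
- plate_corner (a point): The same sort of point on the other plate, which must be left alone: a rectangular steel plate 175 x 65 x 12 mm with a 5 mm flange along its long edge away from its strip, pinned to a jig of the same kind. The point is on the flange's outer face, 30 mm from the free end, 20 mm above the table.
There are look-alikes about, which are no part of the job. Leave any green look-alike of the gusset_jig alone.

How it is judged:
By the outcome, as a careful person would: the job done as asked, in the order asked, and still so for the second after the job is handed in, with the robot touching nothing.
It also fails if it takes over 35 s, if anything falls off the work surface, if the arm or the gripper's body presses on something with over 40 N, if the wrist force passes 120 N, or if a joint passes its speed limit or range.

## Working session

There is one attempt and no reset: what is moved stays moved. The work goes in short steps, Python scripts to look and compute and a shell command to move; the robot and the scene stay as the last step left them, time stands still between calls to the robot, and variables do not carry over. Pictures are saved under pics/ and viewed, and the job is handed in when it is done.

```bash
ls; mkdir -p pics; python3 - <<'E'
from workcell import robot, imaging
import cv2
for n in("scene","top"):
    im=imaging.read_camera(n); cv2.imwrite(f"pics/{n}0.png",im[:,:,::-1]); print(imaging.get_calibration(n))
o=robot.get_obs();print(o["clock"],o["tool_pos"],o["ee_rot"],o["grip_width"])
E
```

```text
pics
{'fx': 469.66966112154563, 'fy': 469.66966112154563, 'cx': 284.39800114588866, 'cy': 214.2245159004718, 'rvec': array([ 2.15604469,  0.90699122, -0.40286133]), 'tvec': array([-329.69848847, -159.44709416, 1540.75870534])}
{'fx': 414.0542299565713, 'fy': 414.0542299565713, 'cx': 282.478751366398, 'cy': 204.23252798560083, 'rvec': array([ 2.13704299, -2.11205139,  0.21801079]), 'tvec': array([ 10.67245146, 447.76062149, 976.6854295 ])}
0.1 [167.84726094 497.04110175 226.1173903 ] [[-9.47400753e-01  3.20049029e-01 -6.57017443e-04]
 [ 3.20049626e-01  9.47399958e-01 -1.24773662e-03]
 [ 2.23121404e-04 -1.39238480e-03 -9.99999006e-01]] 91.68912533237412
```

View pics/top0.png

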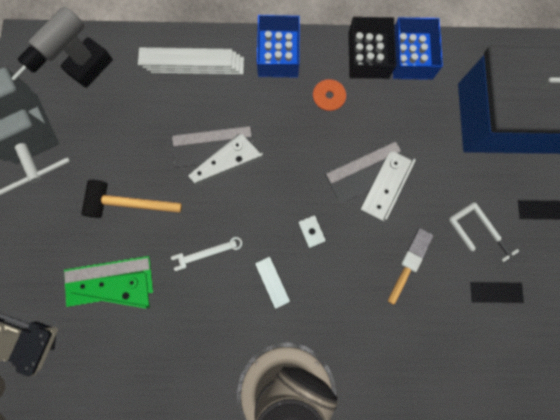

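View pics/scene0.png

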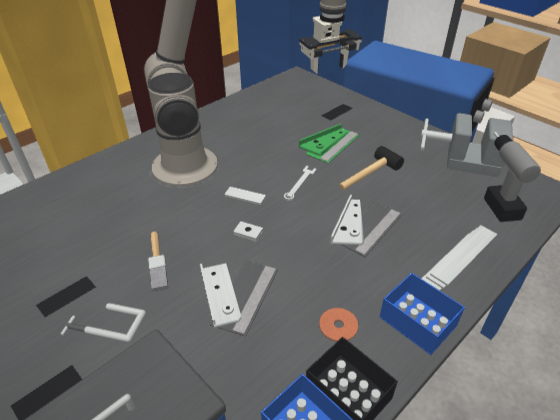

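The top view shows the tapered gusset around px (225,158), with its strip at (212,136). The rectangular plate is at (388,185) and the green look-alike at (110,282). I'll zoom in to measure.

```bash
cat > h.py <<'E'
import numpy as np,cv2
from workcell import imaging
def cal(n):
    c=imaging.get_calibration(n);R=cv2.Rodrigues(c["rvec"])[0];return c,R,np.array(c["tvec"])
def ray(n,uv,z):
    c,R,t=cal(n);d=R.T@np.array([(uv[0]-c["cx"])/c["fx"],(uv[1]-c["cy"])/c["fy"],1]);o=-R.T@t
    return o+d*(z-o[2])/d[2]
def proj(n,P):
    c,R,t=cal(n);p=R@np.array(P,float)+t;return np.array([c["fx"]*p[0]/p[2]+c["cx"],c["fy"]*p[1]/p[2]+c["cy"]])
E
python3 - <<'E'
import cv2
a=cv2.imread("pics/top0.png")[115:195,160:275];cv2.imwrite("pics/z1.png",cv2.resize(a,None,fx=6.9,fy=6.9,interpolation=cv2.INTER_CUBIC))
a=cv2.imread("pics/scene0.png")[190:260,320:410];cv2.imwrite("pics/z2.png",cv2.resize(a,None,fx=8,fy=8,interpolation=cv2.INTER_CUBIC))
E
```

```text
(no output)
```

View pics/z1.png

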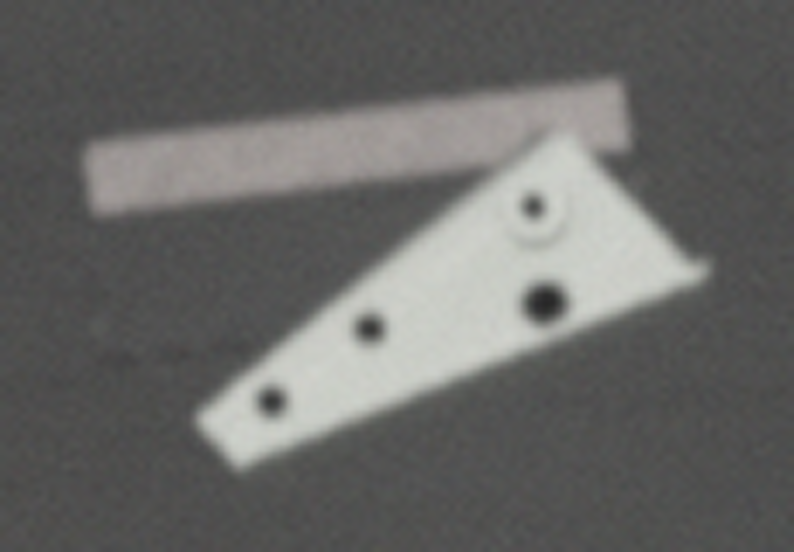

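View pics/z2.png

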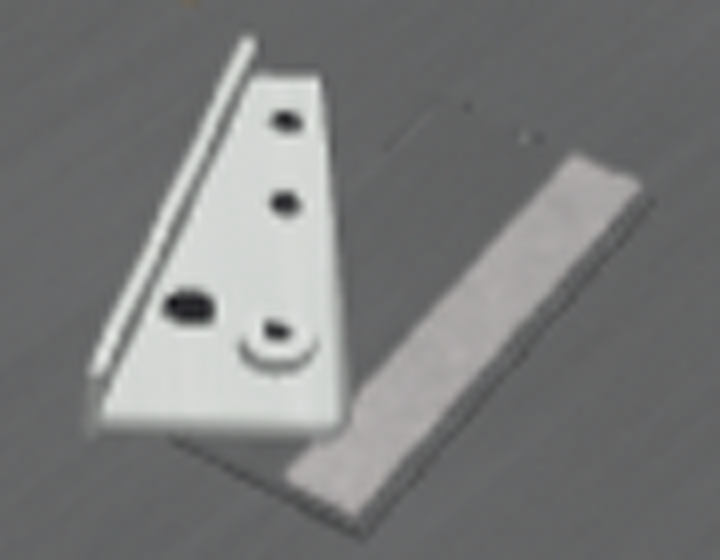

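```bash
python3 - <<'E'
from h import *
im=cv2.imread("pics/top0.png").astype(int)[115:195,160:275]
f=lambda p:((p[0]+.5)/6.9-.5+160,(p[1]+.5)/6.9-.5+115)
W=lambda p,z:ray("top",f(p),z)[:2]
S=[W(p,7) for p in((85,146),(95,216),(630,149),(620,78))]
pin=W((535,208),30); A=W((565,135),20);B=W((196,418),20)
print("strip",np.round(S,1),"pin",pin,"edge",A,B)
s1=S[1]-S[2];s2=S[0]-S[3]; print([np.linalg.norm(s) for s in(s1,s2)],np.linalg.norm(A-B))
ang=lambda v:np.degrees(np.arctan2(v[1],v[0]))
print("strip ang",ang(s1),ang(s2),"edge",ang(B-A))
y=(s1/np.linalg.norm(s1)+s2/np.linalg.norm(s2));y/=np.linalg.norm(y);x=np.array([y[1],-y[0]])
for q in S:print("jig coords",x@(q-pin),y@(q-pin))
g=np.radians(ang(B-A)-ang(y));print("joint deg",np.degrees(g))
R=np.column_stack([x,y])
for q in (g,g/2,0):
    c,s=np.cos(q),np.sin(q);r=R@np.array([[c,-s],[s,c]])
    P=[pin+r@np.array(p) for p in((-65,-30),(-15,115),(-5,145))]
    t=P[2]-P[0];t/=np.linalg.norm(t);n=np.array([-t[1],t[0]])
    print(np.degrees(q),"pts",np.round(P,1),"outnormal",n,ang(n))
    print([proj("top",[*p,38]).round(1) for p in P],[proj("scene",[*p,38]).round(1) for p in P])
for p in((533,208),):print(proj("scene",[*pin,30]))
E
```

```text
strip [[634.6 308.4]
 [606.7 302.9]
 [636.5 100.8]
 [665.1 105.4]] pin [604.31284291 133.85180168] edge [636.84453634 124.52240037] [524.61699313 257.41246938]
[np.float64(204.23353499140092), np.float64(205.28202590551098)] 173.93904649280253
strip ang 98.39190725536514 98.56109828670613 edge 130.18156509300428
jig coords 55.63565976649648 168.1486657275588
jig coords 27.24525015215831 166.8105545314573
jig coords 26.943705516945414 -37.42275784905705
jig coords 55.93875246682136 -37.13313642422938
joint deg 31.705062321968654
31.705062321968654 pts [[574.   69. ]
 [518.7 212. ]
 [506.9 241.4]] outnormal [-0.93196408 -0.36255061] -158.74307932304697
[array([262. , 155.4]), array([204.5, 175.8]), array([192.5, 180.2])] [array([330. , 234.9]), array([348.6, 200.8]), array([352. , 194.4])]
15.852531160984327 pts [[557.4  79.7]
 [543.3 232.5]
 [540.  263.9]] outnormal [-0.99555475 -0.09418458] -174.59561048403128
[array([257.7, 161.7]), array([196.8, 166.2]), array([184.2, 167.3])] [array([328. , 229.8]), array([359.8, 201.6]), array([365.8, 196.1])]
0.0 pts [[544.4  94.6]
 [572.5 245.4]
 [578.  276.5]] outnormal [-0.98341945  0.18134551] 169.5518583549844
[array([251.6, 166.5]), array([192.3, 155. ]), array([180.1, 152.8])] [array([328.1, 224.8]), array([370.7, 204.3]), array([378.9, 200.2])]
[354.18568928 230.86799089]
```

The back-projected jig agrees with the stated geometry: strip edge at x=27, y from -37 to 167. The joint stands at about 31.7°. Next I go above a stand-off point outside the flange with the fingers shut, turned flush to it.

```bash
python3 -m inch '[[[38,-38,0],10,0],[[76,-76,0],20,0],[[114,-114,0],30,0],[[152,-152,0],40,0],[[190,-190,0],40,0],[[228,-228,0],40,0],[[266,-266,0],40,0],[[304,-303,0],40,0],[[304,-303,-60],40,0],[[304,-303,-120],40,0],[[304,-303,-120],40,0],[[304,-303,-120],40,0]]'
python3 - <<'E'
from workcell import robot, imaging
import cv2
for n in("scene","top"):
    im=imaging.read_camera(n); cv2.imwrite(f"pics/{n}1.png",im[:,:,::-1])
print(robot.get_obs()["ee_rot"].round(3))
a=cv2.imread("pics/scene1.png")[100:280,250:450];cv2.imwrite("pics/z3.png",cv2.resize(a,None,fx=3.3,fy=3.3))
E
```

```text
clock: 1.6
tool_pos: [473.1, 194.8, 108.5]
ee_rot: [[-0.931, -0.364, 0.002], [-0.364, 0.931, 0.001], [-0.002, -0.0, -1.0]]
contact_force: [0.5, 0.2, 0.8]
grip_width: 0.3
[[-0.931 -0.364  0.005]
 [-0.364  0.931  0.001]
 [-0.005 -0.001 -1.   ]]
```

View pics/z3.png

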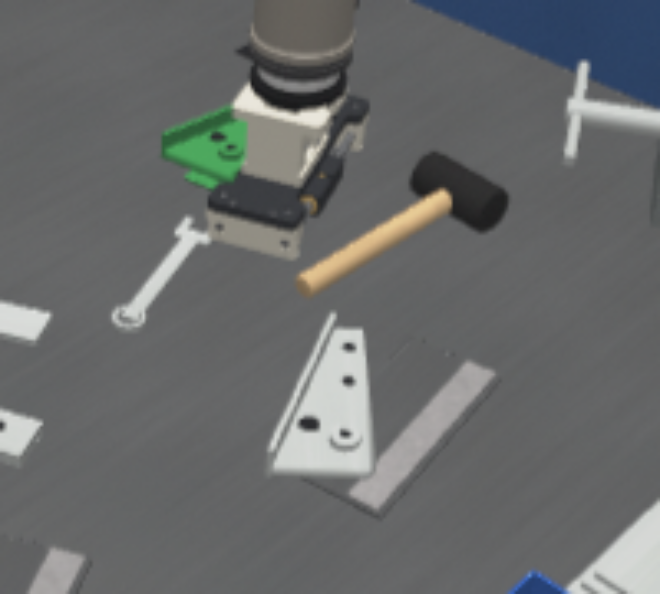

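View pics/top1.png

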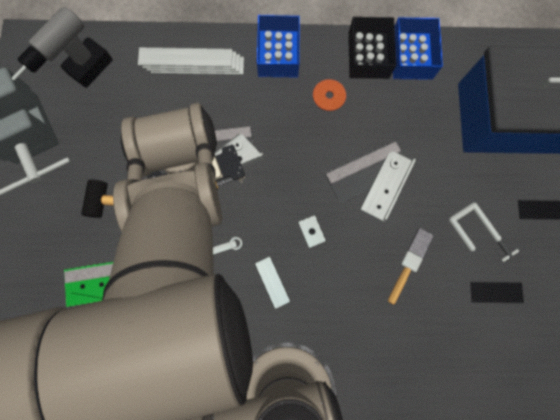

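The finger tips are clear of the wrench and the hammer handle. Now I'll compute the push arc.

```bash
python3 - <<'E'
import numpy as np
pin=np.array([604.3,133.9]);a=np.radians(98.48)
y=np.array([np.cos(a),np.sin(a)]);x=np.array([y[1],-y[0]]);R=np.column_stack([x,y])
n0=np.array([-175,60])/185.0
for d in (31.7,28,24,20,16,12,8,4,2,0,-2):
    q=np.radians(d);r=R@np.array([[np.cos(q),-np.sin(q)],[np.sin(q),np.cos(q)]])
    T=pin+r@(np.array([-15,115])+9.5*n0)
    print(d,(T-[472,194.4]).round(1),"turn",round(d-31.7,1))
E
python3 -m inch '[[[0,0,-40],0,0],[[0,0,-80],0,0],[[0,0,-93],0,0],[[0,0,-93],0,0],[[0,0,-93],0,0]]'
```

```text
31.7 [37.8 14.2] turn 0.0
28 [42.8 20.2] turn -3.7
24 [48.7 26.2] turn -7.7
20 [54.9 31.9] turn -11.7
16 [61.5 37. ] turn -15.7
12 [68.5 41.7] turn -19.7
8 [75.8 45.9] turn -23.7
4 [83.4 49.6] turn -27.7
2 [87.2 51.2] turn -29.7
0 [91.2 52.8] turn -31.7
-2 [95.1 54.1] turn -33.7
clock: 2.33
tool_pos: [473.3, 194.8, 15.5]
ee_rot: [[-0.931, -0.364, 0.003], [-0.364, 0.931, 0.001], [-0.003, -0.0, -1.0]]
contact_force: [-0.0, -0.7, -0.2]
grip_width: 0.4
```

Push to about 8°, then look.

```bash
python3 -m inch '[[[15,6,0],0,0],[[28,11,0],0,0],[[38,14,0],0,0],[[43,20,0],-3.7,0],[[46,23,0],-5.7,0],[[49,26,0],-7.7,0],[[52,29,0],-9.7,0],[[55,32,0],-11.7,0],[[58,34.5,0],-13.7,0],[[61.5,37,0],-15.7,0],[[65,39.5,0],-17.7,0],[[68.5,41.7,0],-19.7,0],[[72,44,0],-21.7,0],[[75.8,45.9,0],-23.7,0],[[75.8,45.9,0],-23.7,0]]'
python3 - <<'E'
from workcell import robot, imaging
import cv2
for n in("scene","top"):
    im=imaging.read_camera(n); cv2.imwrite(f"pics/{n}2.png",im[:,:,::-1])
a=cv2.imread("pics/scene2.png")[170:270,310:420];cv2.imwrite("pics/z4.png",cv2.resize(a,None,fx=6,fy=6,interpolation=cv2.INTER_CUBIC))
E
```

```text
clock: 4.2
tool_pos: [548.4, 240.7, 13.7]
ee_rot: [[-0.999, 0.042, 0.001], [0.042, 0.999, 0.001], [-0.001, 0.001, -1.0]]
contact_force: [0.4, 0.6, -0.1]
grip_width: 0.3
```

View pics/z4.png

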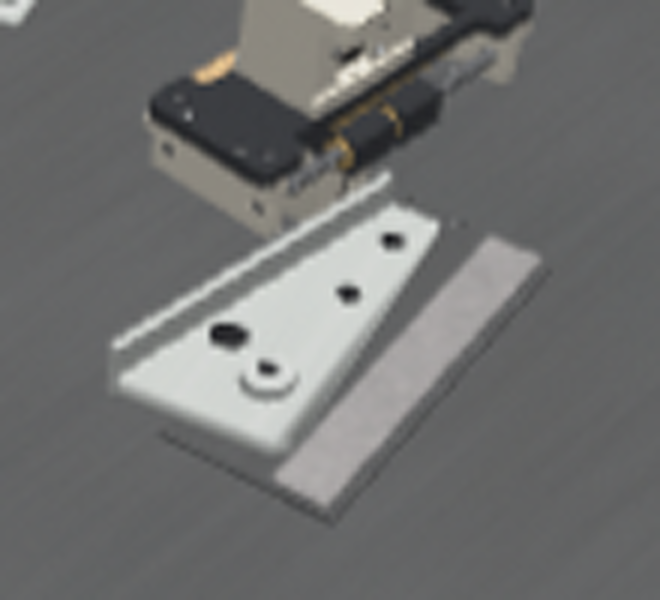

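```bash
cat > m.py <<'E'
from h import *
import sys
def edge(p,q,ox,oy,k,strip):
    f=lambda p:((p[0]+.5)/k-.5+ox,(p[1]+.5)/k-.5+oy)
    a=lambda p,q,z:(lambda v:np.degrees(np.arctan2(v[1],v[0])))(ray("scene",f(p),z)-ray("scene",f(q),z))
    print("edge",a(p,q,20),"strip",a(*strip,7),"joint",a(p,q,20)-98.48,np.linalg.norm(ray("scene",f(p),20)-ray("scene",f(q),20)))
E
python3 -c "
from m import *
edge((440,222),(283,446),310,170,6,((490,235),(275,478)))"
```

```text
edge 103.96194829116541 strip 98.61568291052197 joint 5.481948291165409 177.12968166742345
```

The gusset now stands about 5.5° short, roughly 2° ahead of the plan. I'll push 5.5° more.

```bash
python3 -m inch '[[[3.8,1.9,0],-2,0],[[7.6,3.7,0],-4,0],[[10.4,4.9,0],-5.5,0],[[10.4,4.9,0],-5.5,0],[[10.4,4.9,0],-5.5,0]]'
python3 - <<'E'
from workcell import robot, imaging
import cv2
im=imaging.read_camera("scene"); cv2.imwrite(f"pics/scene3.png",im[:,:,::-1])
a=cv2.imread("pics/scene3.png")[170:270,310:420];cv2.imwrite("pics/z5.png",cv2.resize(a,None,fx=6,fy=6,interpolation=cv2.INTER_CUBIC))
E
```

```text
clock: 4.92
tool_pos: [558.6, 245.4, 13.8]
ee_rot: [[-0.991, 0.137, 0.001], [0.137, 0.991, 0.0], [-0.001, 0.001, -1.0]]
contact_force: [-0.6, -0.5, -0.7]
grip_width: 0.4
```

View pics/z5.png

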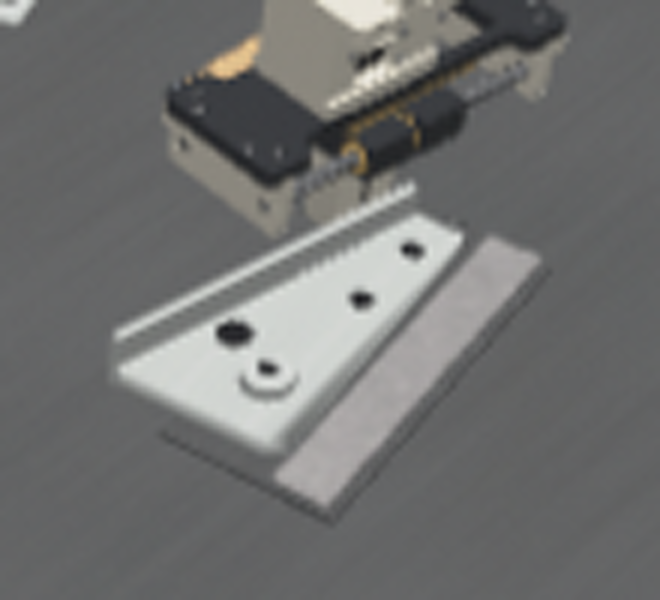

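```bash
python3 -c "
from m import *
edge((464,235),(275,445),310,170,6,((490,235),(275,478)))"
```

```text
edge 98.49866905420399 strip 98.61568291052197 joint 0.018669054203982682 176.42813523354803
```

The edge now measures 0.0°. I'll back off along the flange normal, rise, and move aside for a clear look from above.

```bash
python3 -m inch '[[[-10,2,0],0,0],[[-25,4,0],0,0],[[-25,4,50],0,0],[[-25,4,110],0,0],[[-25,4,170],0,0],[[-25,4,210],0,0],[[-65,44,210],0,0],[[-105,84,210],0,0],[[-145,124,210],0,0],[[-185,164,210],0,0],[[-225,204,210],0,0],[[-265,244,210],0,0],[[-305,250,210],0,0],[[-345,250,210],0,0],[[-345,250,210],0,0],[[-345,250,210],0,0]]'
python3 - <<'E'
from workcell import robot, imaging
import cv2
for n in("scene","top"):
    im=imaging.read_camera(n); cv2.imwrite(f"pics/{n}4.png",im[:,:,::-1])
a=cv2.imread("pics/top4.png")[115:195,160:275];cv2.imwrite("pics/z6.png",cv2.resize(a,None,fx=6.9,fy=6.9,interpolation=cv2.INTER_CUBIC))
E
```

```text
clock: 6.98
tool_pos: [213.3, 495.2, 223.9]
ee_rot: [[-0.991, 0.136, 0.001], [0.136, 0.991, 0.001], [-0.001, 0.001, -1.0]]
contact_force: [0.2, 0.4, -0.2]
grip_width: 0.3
```

View pics/z6.png

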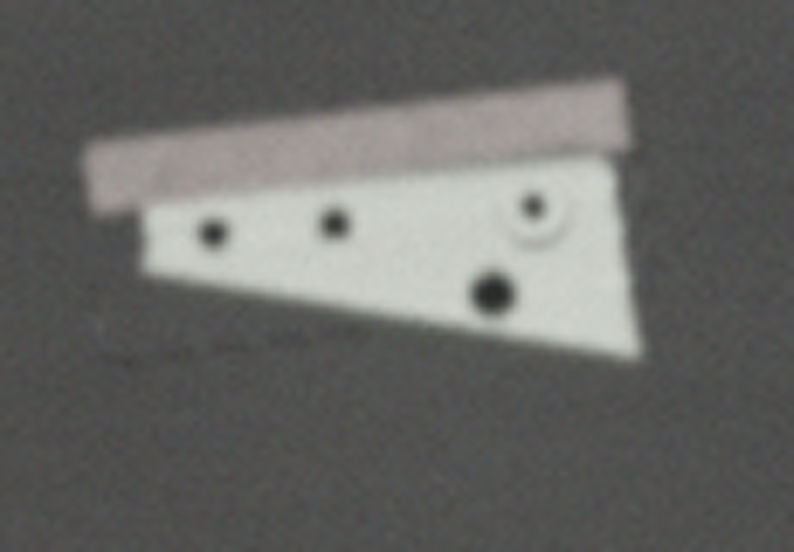

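View pics/scene4.png

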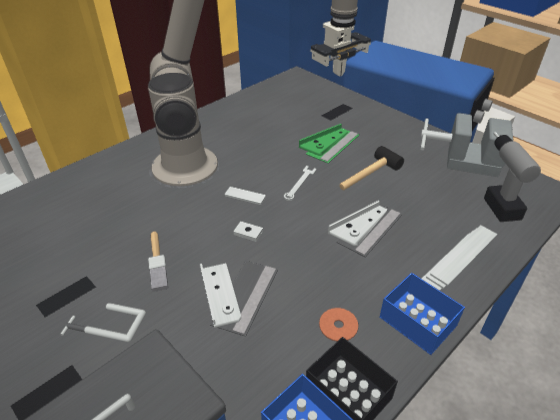

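From above, the gusset's straight edge runs (145,205)→(605,157) in the zoomed picture. The strip edge runs (95,216)→(630,149), so they differ by about 1°. In the scene view the rectangular plate at (220,293) and the green look-alike at (328,142) are where they were.

```bash
python3 -c "
from workcell import robot
print(robot.job_done())"
```

```text
the job is handed in; nothing more can be done
None
```

I pushed the tapered gusset with the shut fingers, near the narrow end of its flange, and turned it about 32° until its straight edge lay along its own strip. I then backed the arm off and handed the job in at about 7 s, with the robot touching nothing.

- **Alignment:** the scene camera gave 0.0° before I backed off. The top view afterwards showed the two edges about 1° apart. The two readings disagree by about 1°, but both are well within the ten-degree limit.
- **Push:** partway through, the gusset was about 2.5° further round than planned, so I shortened the last push to match. The force readings at the end of each move were all about 1 N or less.
- **Left alone:** in the final picture the rectangular plate and the green look-alike look unmoved; I compared them by eye only.

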